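# Lift the reamed bushing out of the drilling jig with spring tongs

## Robot

A 6-joint arm with a two-finger parallel gripper is mounted at the origin on a cart in front of the work surface, level with it; the furniture and walls round the work are solid. World frame = base frame: x ahead of the robot, y to its left, z up, the work surface at z = 0. Lengths are in m, angles in rad, forces in N, time in s.
With the tool pointing down it reaches from about 0.35 to 0.775 m from the base axis. Payload 7.3 kg.
Tool frame: the origin (TCP) lies on the centre line of the jaws, within the pads' length; the fingertips stand 17 mm ahead of it and the grasp point (between the pads) lies 2 mm behind it (robot.tcp_to_tips is the distance from the TCP to the fingertips, in m); z points along the fingers, y is the line along which they close (so a half turn about z gives the same grasp; the last joint's range is limited). The gripper opens to 92 mm and grips with 3 to 60 N. Pads are 19 mm wide; open, the fingers measure 130 mm over their backs; the gripper's body (75 mm by 190 mm) begins 47 mm behind the grasp point.
Start: joints at [-1.296, 0.342, 1.524, -0, 1.275, -0.146], TCP at [0.214, -0.479, 0.244] pointing down, gripper open.
Joint ranges: [-2.53, 2.53], [-0.77, 2.02], [0.04, 2.7], [-1, 4.14], [0.28, 2.66], [-3.11, 3.11]. Speed limits (rad/s): [2.57, 2.57, 3.14, 3.14, 3.14, 3.14].

## Interface

Orientations are given as [roll, pitch, yaw] about the fixed x, y, z axes, in that order (R = Rz(yaw) Ry(pitch) Rx(roll)).
In Python, from cell import robot gives the robot as it stands. The module is installed in compiled form; this text tells all that it offers.
- The arm moves only by the tool carry_out, never from a script. Its argument "commands" is a list of rows, each a list of 3 entries, a list of its own where there are three numbers: the shift along the tool's x, y, z in m, then the turn about the tool's z in rad, then the opening, from 0 (shut) to 1 (fully open). In form: [[[dx, dy, dz], yaw, claw], ...]. A call has 1 to 20 rows; each row shifts and turns the commanded pose from where the row before left it, along the tool's axes as they then stand; what a row does not reach is not made up. A row lasts 1/8 s, in which the tool goes at most 62.5 mm and 10.7 degrees, less where a joint would pass 70% of its speed; a pose out of reach is approached as far as the arm can. A call is refused whole if a number of a shift passes 0.0625 or a number of a turn 0.188, either way. A call with a gripper value outside its range is refused whole. The fingers move at their own pace and stop on an object; "newtons" is the grip in N (left out, the last holds). Time passes only in rows, so rows that do not move let the fingers close. It gives the time, the measured TCP pose, the force, the opening and the grip force at its end, in the units of the state.
- robot.observe(): the state, without advancing time (a new reading comes with each control period).
- robot.read_camera(name): name is "scene" or "side" or "wrist"; returns a dict with "pixels" (384x512x3 uint8, red, green, blue), "fx", "fy", "cx", "cy" (pixels), "view" (4x4, takes a point from world to camera coordinates); the wrist camera has in their place "T_tool_cam" (4x4, takes a point from camera to tool coordinates, whose origin is the TCP and whose axes are the flange's). Camera axes: x right, y up, looking along -z (the intrinsics and any distortion apply to the point x, -y, -z); pixel columns grow to the right and rows downward; lengths in m; the calibration is good to about 2 mm. A picture is of the moment at which its call begins: read the wrist's pose just before it. There is no depth.
- robot.hand_in(): hands the job in; it is judged then, once.
Trained networks look in a picture, given as the dict that the camera call returned (one of the last four; its "shot" number tells which), for a name from the list of things; names that differ only in an ending like _2 or _b are one class to them, and where a whole thing is asked for, a point or a joint stands for the part that bears it (a point fixed in the world has none). Each returns a list of dicts, best first, with "p" (0 to 1); they miss things now and then, are a little off and sometimes report something else, mostly with a low value. They report only what shows in the picture. A call takes as long as a camera call. They do not tell look-alikes from the thing itself.
- robot.find_in(picture, name): "at" ([column, row] in pixels, amid what is visible of it).
- robot.tip_of(picture, name): "at" ([column, row] in pixels: a listed point, or the origin of a listed thing).
The state is a dict: "time": time; "qpos": joint angles; "qvel": joint speeds; "joint_efforts": joint torques, N m; "tool_pos": TCP position; "tool_rot": TCP orientation; "contact_force": force on the tool from outside, world axes, zero at the start; "torque": the same for the moment, N m; "opening": finger opening in m; "grip_force": force on a finger pad.
Only numpy, scipy, OpenCV 4.12 (cv2) and the standard library are available. Lean on these libraries where they do the work, as an engineer would, in place of code of your own. Each camera call takes 0.05 s, during which the arm holds its last target. There are 200 camera calls.

## Task

The bronze bushing in the drilling jig has just been reamed and its edges are sharp, so nothing but the tongs may touch it: no fingers. Turn the jig's black wing knob clockwise until it clicks over and the clamp fork stands fully swung aside, then pick up the blue-handled spring tongs, close their jaws on the bushing where it stands in its nest, lift it out and hold it up in the tongs, at least 10 cm above the bench, for inspection. Leave the clamp open and everything else on the bench where it is, and finish still holding the bushing up in the closed tongs.

Things in the scene. Friction and masses are not known exactly. Their poses are not given: they have to be found in the camera images.
- clamp (a joint): angle of the jig's swing clamp about its pillar: 0 = clamped, the fork lies 1 mm over the bushing's rim; 1.35 = fully open, the fork swung clear; grows as the knob turns clockwise seen from above; both ends are hard stops. A spring shoe on an eccentric resists with about 0.1 N m up to half-way (0.68), then snaps the clamp over to the open stop and holds it there.
- clamp_knob (a point): centre of the black wing knob, on the pillar's axis (turns with the clamp). The wing is 50 mm long along this point's x axis, 14 mm thick along y, and reaches 13 mm above and below the point; the steel strap below it has its top 18 mm below the point. The forked strap runs along this point's -x axis, 29 mm wide at the fork, to 61.5 mm from the axis. Tall machines stand behind, from x = 0.62 m.
- jig_nest (a point): centre of the nest's mouth on the jig's top face. The jig is a fixed aluminium plate 124 x 84 x 18 mm. This point's x axis runs along the plate towards the knob's pillar, 54 mm away; the plate reaches 40 mm from here to -x and 42 mm to either y side. The nest is a round recess 27.5 mm wide, 6 mm deep. The -x side is open: the tongs can reach in there, along +x, just above the plate.
- bushing_center (a point): centre of the bronze bushing in the jig: plain upright sleeve, 26 mm outside diameter, 32 mm high (16 mm below and above this point), about 70 g. It stands in the nest with 26 mm of it showing above the plate; its top is 44 mm above the bench.
- bushing: the same bushing (origin at the centre of its underside, z up along its axis).
- tongs_grip (a point): middle of the tongs' blue hand grips, on their centre line, half-way up. The tongs lie on the bench, arms side by side, 20 mm high throughout; this point's x axis points to the jaws, y across the arms, z up. They reach from 120 mm behind this point to 92 mm ahead. The grips extend 27 mm either way along x and measure 52 mm over their outsides when free, 34 mm with the jaws on the bushing.
- tongs_jaws (a point): centre between the V-notched rubber jaws of the tongs, 80 mm ahead of tongs_grip, half-way up. The jaws are 22 mm long along the tongs and 20 mm high; the bushing's axis belongs at this point. The free gap between the jaws' lips is about 51 mm and shrinks by 1.7 mm for each millimetre that the hand grips are squeezed narrower.
- tongs: the spring tongs as a whole, about 120 g, balanced near tongs_grip (origin below tongs_grip, on the underside). Pivot pin 110 mm behind the origin. Their spring pushes each grip outward with about 11 N when free and 15 N when closed on the bushing; gripping with 35 to 60 N closes the jaws safely on the bushing. Squeezed to 46 mm over the grips they can be carried with the jaws still wide open.
- tongs_left: left arm of the tongs with its jaw (origin at the pivot pin).
- tongs_right: right arm of the tongs with its jaw (origin at the pivot pin).
- done_bushing: bystander: a second bushing of the same kind, finished, standing on the bench near the jig (origin at the centre of its underside).
- drill_index: bystander: red steel drill box, 69 x 102 x 35 mm (origin at the centre of its underside).
- chuck_key: bystander: T-shaped drill chuck key, 52 x 63 x 18 mm, lying on the bench (origin at the centre of its underside).
There are look-alikes about, which are no part of the job. What is shaped like the bushing but purple or turquoise is not meant.

How it is judged:
By the outcome, as a careful person would: the job done as asked, in the order asked, and still so for the second after the job is handed in, while the arm keeps its last pose, push and grip.
It also fails if it takes over 51 s, if anything falls off the work surface, if the arm or the gripper's body presses on something with over 40 N, if the wrist force passes 120 N, or if a joint passes its speed limit or range.

## Working session

There is one attempt and no reset: what is moved stays moved. The work goes in short steps, Python scripts to look and compute and a tool call to move; the robot and the scene stay as the last step left them, time stands still between calls to the robot, and variables do not carry over. Pictures are saved under pics/ and viewed, at most 10 in all, crops included, and the job is handed in when it is done.

Besides the shell and the picture viewer there is one more tool, called after "Call:" by a JSON object that holds its "fn" and its "kwargs", one argument or row to a line. carry_out: Moves the arm, as the interface text tells. Its arguments: {"type":"object","properties":{"commands":{"type":"array"},"newtons":{"type":"number"}},"required":["commands"]}

```bash
mkdir -p pics; cat > h.py <<'E'
from cell import robot
import numpy as np, cv2
def ray(cam, px, st=None):
    K=np.array([[cam['fx'],0,cam['cx']],[0,cam['fy'],cam['cy']],[0,0,1]])
    d=np.linalg.inv(K)@[px[0],px[1],1]; d=np.array([d[0],-d[1],-d[2]])
    if 'view' in cam: T=np.linalg.inv(np.array(cam['view']))
    else:
        from scipy.spatial.transform import Rotation as R
        W=np.eye(4); W[:3,:3]=R.from_euler('xyz',st['tool_rot']).as_matrix(); W[:3,3]=st['tool_pos']
        T=W@np.array(cam['T_tool_cam'])
    return T[:3,3],T[:3,:3]@d
def at_z(cam,px,z,st=None):
    o,d=ray(cam,px,st); return o+d*(z-o[2])/d[2]
def tri(rs):
    A=np.zeros((3,3));b=np.zeros(3)
    for o,d in rs:
        d=d/np.linalg.norm(d);P=np.eye(3)-np.outer(d,d);A+=P;b+=P@o
    x=np.linalg.solve(A,b)
    return x,[float(np.linalg.norm(np.cross(x-o,d/np.linalg.norm(d)))) for o,d in rs]
def save(cam,n): cv2.imwrite('pics/'+n+'.png',cam['pixels'][:,:,::-1])
E
python3 - <<'E'
from h import *
np.set_printoptions(precision=4,suppress=True)
Z=dict(clamp_knob=.054,jig_nest=.018,bushing_center=.028,tongs_grip=.01,tongs_jaws=.01,done_bushing=0,drill_index=0,chuck_key=0,tongs=0,tongs_left=.01)
for c in ('scene','side'):
    cam=robot.read_camera(c); save(cam,c+'0')
    print(c,{k:cam[k] for k in cam if k not in('pixels','view')})
    for n,z in Z.items():
        for r in robot.tip_of(cam,n)[:3]: print(n,np.round(r['at'],1),round(r['p'],2),at_z(cam,r['at'],z))
print(robot.observe())
E
```

```text
scene {'fx': 346.48991572408346, 'fy': 346.48991572408346, 'cx': 255.0940145083254, 'cy': 191.5570487492865, 'shot': 1}
clamp_knob [285.2 165. ] 0.65 [ 0.4844 -0.1014  0.054 ]
bushing_center [199.4 245.4] 0.66 [0.5398 0.2788 0.028 ]
bushing_center [281.1 217.4] 0.56 [0.4036 0.0914 0.028 ]
bushing_center [272.7 189.7] 0.46 [ 0.4776 -0.0032  0.028 ]
tongs_grip [229.9 260.4] 0.91 [0.4556 0.2706 0.01  ]
tongs_jaws [247.9 242.1] 0.68 [0.4468 0.1977 0.01  ]
done_bushing [230.1 196.6] 0.47 [0.592  0.0568 0.    ]
drill_index [149.5 275.6] 0.97 [0.6064 0.3958 0.    ]
chuck_key [313.4 160.5] 0.47 [ 0.441  -0.2403  0.    ]
chuck_key [273.8 189.3] 0.22 [ 0.4905 -0.0369  0.    ]
tongs [231.7 264. ] 0.87 [0.4506 0.2715 0.    ]
tongs_left [206.8 295.2] 0.88 [0.4482 0.3788 0.01  ]
side {'fx': 436.91697519254114, 'fy': 436.91697519254114, 'cx': 246.8752887779346, 'cy': 188.78194992328244, 'shot': 2}
clamp_knob [270.6 166.9] 0.76 [ 0.4603 -0.0973  0.054 ]
clamp_knob [207.  310.2] 0.54 [0.6067 0.4514 0.054 ]
jig_nest [262.4 194.3] 0.95 [ 0.4876 -0.0073  0.018 ]
bushing_center [300.  213.3] 0.73 [0.41  
[... 289 characters left out ...]
  ]
drill_index [204.6 309.7] 0.66 [0.6147 0.39   0.    ]
drill_index [218.2 211.2] 0.49 [0.598  0.0464 0.    ]
chuck_key [273.2 164.3] 0.39 [ 0.4376 -0.2406  0.    ]
tongs_left [298. 306.] 0.9 [0.4551 0.3954 0.01  ]
{'time': 1.1, 'qpos': array([-1.296 ,  0.342 ,  1.5241,  0.    ,  1.2754, -0.146 ]), 'qvel': array([-0.0003, -0.0003, -0.0009, -0.0009, -0.0001,  0.0013]), 'joint_efforts': array([  0.0024, -43.1135, -24.4484,   0.0719,   0.0481,  -0.    ]), 'tool_pos': array([ 0.2145, -0.4792,  0.2438]), 'tool_rot': array([3.1415, 0.    , 0.4208]), 'contact_force': array([ 0.2344,  0.3964, -0.4076]), 'torque': array([-0.0219,  0.0248, -0.0569]), 'grip_force': 0.0, 'opening': 0.0918804116816168}
```

View pictures.

View pics/scene0.png

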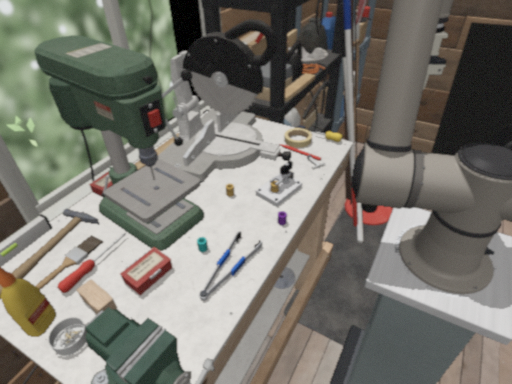

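View pics/side0.png

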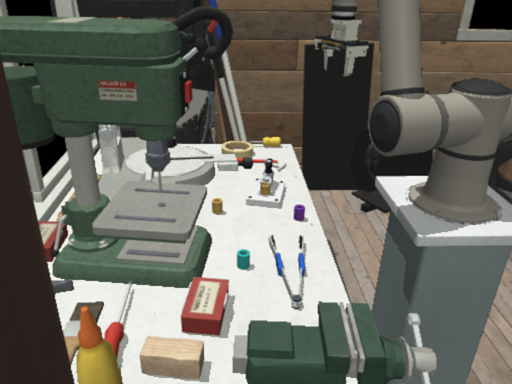

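```bash
python3 - <<'E'
from h import *
np.set_printoptions(precision=4,suppress=True)
a=robot.read_camera('scene');b=robot.read_camera('side')
for n,p,q in [('knob',[285.2,165],[270.6,166.9]),('bush',[272.7,189.7],[262.6,187.1]),('grip',[229.9,260.4],[289.4,264.7]),('jaws',[247.9,242.1],[288.2,240.2]),('pivot',[206.8,295.2],[298,306])]:
    print(n,*tri([ray(a,p),ray(b,q)]))
c=robot.read_camera('wrist'); print({k:c[k] for k in c if k!='pixels'})
for k,cam in (('a',a),('b',b)):
    x,y=(272,180) if k=='a' else (262,180)
    im=cam['pixels'][y-50:y+50,x-65:x+65,::-1]
    cv2.imwrite(f'pics/{k}.png',cv2.resize(im,None,fx=3,fy=3,interpolation=2))
im=np.hstack([cv2.imread('pics/a.png'),cv2.imread('pics/b.png')]);cv2.imwrite('pics/crop1.png',im)
E
```

```text
knob [ 0.467  -0.0671  0.0735] [0.006634249543475186, 0.006634249543475254]
bush [ 0.4833 -0.0097  0.0302] [0.007338741002814335, 0.007338741002814438]
grip [0.4552 0.2709 0.0072] [0.002216139609444847, 0.0022161396094447713]
jaws [0.4466 0.1984 0.0131] [0.0015899920820363759, 0.0015899920820363154]
pivot [ 0.4529  0.3742 -0.0052] [0.0031916152035056443, 0.003191615203505588]
{'fx': 282.6422352487513, 'fy': 282.6422352487513, 'cx': 256.8437189549692, 'cy': 194.18924458394173, 'T_tool_cam': array([[ 0.0003,  0.9637,  0.2668,  0.0721],
       [ 1.    , -0.0005,  0.001 , -0.    ],
       [ 0.0011,  0.2668, -0.9637, -0.14  ],
       [ 0.    ,  0.    ,  0.    ,  1.    ]]), 'shot': 5}
```

View pics/crop1.png

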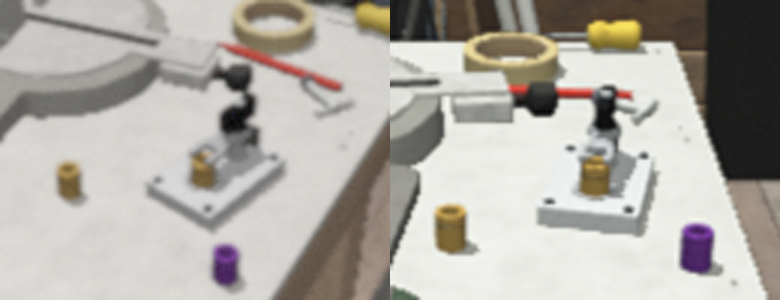

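Call:
{"fn": "carry_out", "kwargs": {
  "commands": [
    [[0.05,-0.034,0.004],0,1],
    [[0.05,-0.034,0.004],0,1],
    [[0.05,-0.034,0.004],0,1],
    [[0.05,-0.034,0.004],0,1],
    [[0.05,-0.034,0.004],0,1],
    [[0.05,-0.034,0.004],0,1],
    [[0.05,-0.034,0.004],0,1],
    [[0.05,-0.034,0.004],0,1],
    [[0,0,0],-0.17,1],
    [[0,0,0],-0.17,1],
    [[0,0,0],-0.17,1],
    [[0,0,0],-0.17,1],
    [[0,0,0],-0.17,1],
    [[0,0,0],0,1]
  ]
}}

```text
time: 3.0
tool_pos: [0.4685, -0.0675, 0.2117]
tool_rot: [3.141, 0.0, 1.269]
contact_force: [-0.7, 0.6, 0.1]
opening: 0.0919
grip_force: 0.0
```

```bash
python3 - <<'E'
from h import *
np.set_printoptions(precision=4,suppress=True)
s=robot.observe();c=robot.read_camera('wrist');save(c,'w1');print(s['time'],s['tool_pos'],s['tool_rot'],s['qpos'])
for n,z in dict(clamp_knob=.072,jig_nest=.018,bushing_center=.028).items():
    for r in robot.tip_of(c,n)[:3]: print(n,np.round(r['at'],1),round(r['p'],2),at_z(c,r['at'],z,s))
E
```

```text
3.0 [ 0.4685 -0.0675  0.2117] [3.1414 0.     1.2692] [-0.3053  0.2785  1.7108 -0.0001  1.1521 -0.0037]
clamp_knob [258.2 190. ] 0.97 [ 0.4697 -0.0687  0.072 ]
jig_nest [253.7 134.4] 0.72 [ 0.4804 -0.0171  0.018 ]
bushing_center [163.9  69.6] 0.74 [0.41   0.0759 0.028 ]
bushing_center [249.7 128.6] 0.71 [ 0.4783 -0.0092  0.028 ]
```

View pics/w1.png

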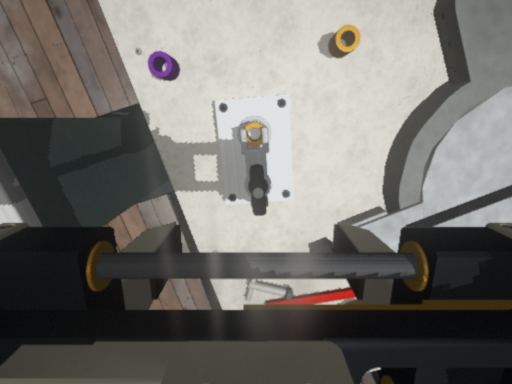

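```bash
python3 - <<'E'
from h import *
np.set_printoptions(precision=4,suppress=True)
s=robot.observe();c=robot.read_camera('wrist')
im=c['pixels'].astype(int)
P=[at_z(c,p,.018,s)[:2] for p in [(223,107),(281,103),(286,194),(232,197)]]
print(P)
for i,j in((3,0),(2,1)): d=P[j]-P[i];print(np.hypot(*d),np.arctan2(d[1],d[0]))
print(np.mean(P,0))
# bright plate mask
cv2.imwrite('pics/w1c.png',cv2.resize(c['pixels'][80:230,190:320,::-1],None,fx=4,fy=4,interpolation=cv2.INTER_CUBIC))
a=robot.read_camera('scene');b=robot.read_camera('side')
R=[ray(c,robot.tip_of(c,'clamp_knob')[0]['at'],s)]
for k in(a,b):
    t=robot.tip_of(k,'clamp_knob')
    if t: R.append(ray(k,t[0]['at']));print(t[0])
print(tri(R), [tri([R[0],r]) for r in R[1:]])
E
```

```text
[array([0.4564, 0.0222]), array([0.5201, 0.0068]), array([ 0.4967, -0.0971]), array([ 0.4323, -0.081 ])]
0.10595915379432545 1.3413691695072552
0.1064643359766272 1.3488788098762736
[ 0.4764 -0.0373]
{'at': [286.3, 165.4], 'p': 0.65}
{'at': [268.1, 167.8], 'p': 0.56}
(array([ 0.469 , -0.0676,  0.0704]), [0.002936178746177946, 0.0076940786831440535, 0.005612809353643856]) [(array([ 0.4673, -0.0638,  0.0812]), [0.003098951552980141, 0.0030989515529801846]), (array([ 0.4694, -0.0659,  0.0652]), [0.0006655375671019567, 0.0006655375671019225])]
```

View pics/w1c.png

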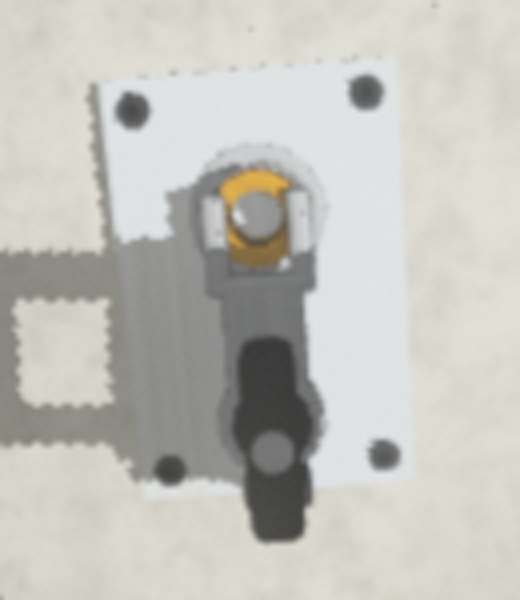

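Call:
{"fn": "carry_out", "kwargs": {
  "commands": [
    [[-0.001,0.001,0.04],-0.076,1],
    [[0,0,0.04],0,1],
    [[0,0,0.035],0,0.8],
    [[0,0,0.012],0,0.6],
    [[0,0,0.009],0,0.4],
    [[0,0,0],0,0.3],
    [[0,0,0],0,0.1],
    [[0,0,0],0,0.0],
    [[0,0,0],0,0.0]
  ],
  "newtons": 25
}}

```text
time: 4.62
tool_pos: [0.4694, -0.0688, 0.0762]
tool_rot: [3.141, 0.0, 1.347]
contact_force: [0.5, 0.7, -0.4]
opening: 0.0264
grip_force: 0.0
```

Call:
{"fn": "carry_out", "kwargs": {
  "commands": [
    [[0,0,0],0,0.0],
    [[0,0,0],0,0.0]
  ]
}}

```text
time: 4.88
tool_pos: [0.4691, -0.0688, 0.0762]
tool_rot: [3.141, 0.0, 1.347]
contact_force: [-0.9, -0.2, 4.6]
opening: 0.0137
grip_force: 26.2
```

Gripped on the wing (13.7 mm). Turn clockwise by 1.35.

Call:
{"fn": "carry_out", "kwargs": {
  "commands": [
    [[0,0,0],0.1,0.0],
    [[0,0,0],0.1,0.0],
    [[0,0,0],0.1,0.0],
    [[0,0,0],0.1,0.0],
    [[0,0,0],0.1,0.0],
    [[0,0,0],0.1,0.0],
    [[0,0,0],0.1,0.0],
    [[0,0,0],0.1,0.0],
    [[0,0,0],0.1,0.0],
    [[0,0,0],0.1,0.0],
    [[0,0,0],0.1,0.0],
    [[0,0,0],0.1,0.0],
    [[0,0,0],0.1,0.0],
    [[0,0,0],0.04,0.0],
    [[0,0,0],0,0.0]
  ]
}}

```text
time: 6.75
tool_pos: [0.4689, -0.0686, 0.0761]
tool_rot: [-3.142, 0.0, 0.006]
contact_force: [-2.4, 0.6, 5.8]
opening: 0.014
grip_force: 26.7
```

```bash
python3 - <<'E'
from h import *
s=robot.observe();print(s['torque'],s['contact_force'],s['opening'],s['qpos'])
E
```

```text
[ 0.11595523  0.33648393 -0.10715901] [-2.3672719   0.64476641  5.77910974] 0.014047775454937999 [-3.07293093e-01  4.66687350e-01  1.87458839e+00 -4.00927295e-05
  8.00647709e-01  1.25717331e+00]
```

Call:
{"fn": "carry_out", "kwargs": {
  "commands": [
    [[0,0,0],0,0.4],
    [[0,0,0],0,0.8],
    [[0,0,0],0,0.8],
    [[0,0,-0.045],0,1],
    [[0,0,-0.045],0,1],
    [[0,-0.02,-0.05],0,1],
    [[0,-0.02,-0.03],0,1],
    [[0,0,0],0,1]
  ]
}}

```text
time: 7.75
tool_pos: [0.4698, -0.0281, 0.2478]
tool_rot: [3.141, -0.005, 0.009]
contact_force: [0.1, -0.4, -0.2]
opening: 0.0886
grip_force: 0.0
```

```bash
python3 - <<'E'
from h import *
np.set_printoptions(precision=4,suppress=True)
s=robot.observe();c=robot.read_camera('wrist');save(c,'w2');print(s['time'],s['tool_pos'],s['tool_rot'],s['qpos'])
for n,z in dict(clamp_knob=.07,jig_nest=.018,bushing_center=.028).items():
    for r in robot.tip_of(c,n)[:3]: print(n,np.round(r['at'],1),round(r['p'],2),at_z(c,r['at'],z,s))
E
```

```text
7.75 [ 0.4698 -0.0281  0.2478] [ 3.1405 -0.0048  0.0086] [-0.2228  0.2362  1.6621  0.0001  1.2383  1.3394]
clamp_knob [292.3 181.2] 0.59 [ 0.4705 -0.0687  0.07  ]
jig_nest [250.6 164.3] 0.64 [ 0.4813 -0.0195  0.018 ]
bushing_center [ 25.7 110.8] 0.93 [0.5464 0.2552 0.028 ]
bushing_center [245.9 164.3] 0.85 [ 0.4829 -0.0137  0.028 ]
bushing_center [177.5 216.8] 0.69 [0.4107 0.0787 0.028 ]
```

View pics/w2.png

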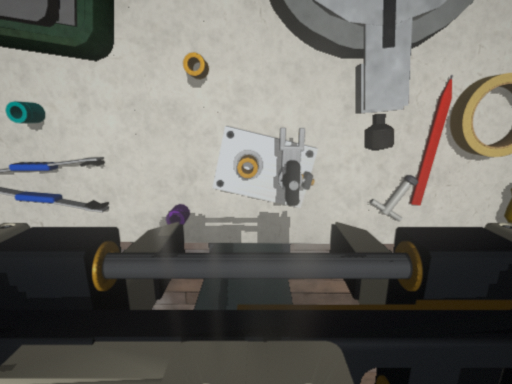

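Call:
{"fn": "carry_out", "kwargs": {
  "commands": [
    [[-0.003,-0.05,0],0,1],
    [[-0.003,-0.05,0],0,1],
    [[-0.003,-0.05,0],0,1],
    [[-0.003,-0.05,0],0,1],
    [[-0.003,-0.05,0],0,1],
    [[-0.003,-0.05,0],0,1],
    [[0,0,0],-0.17,1],
    [[0,0,0],-0.17,1],
    [[0,0,0],-0.17,1],
    [[0,0,0],-0.17,1],
    [[0,0,0],-0.17,1],
    [[0,0,0],-0.17,1],
    [[0,0,0],-0.17,1],
    [[0,0,0],-0.17,1],
    [[0,0,0],-0.17,1],
    [[0,0,0],0,1]
  ]
}}

```text
time: 9.95
tool_pos: [0.4487, 0.2704, 0.2443]
tool_rot: [-3.139, 0.001, 1.535]
contact_force: [0.4, -0.5, 0.9]
opening: 0.0918
grip_force: 0.0
```

```bash
python3 - <<'E'
from h import *
np.set_printoptions(precision=4,suppress=True)
s=robot.observe();c=robot.read_camera('wrist');save(c,'w3');print(s['time'],s['tool_pos'],s['tool_rot'],s['qpos'])
for n,z in dict(tongs_grip=.01,tongs_jaws=.01,tongs=0,tongs_left=0.0,tongs_right=0.).items():
    for r in robot.tip_of(c,n)[:3]: print(n,np.round(r['at'],1),round(r['p'],2),at_z(c,r['at'],z,s))
E
```

```text
9.95 [0.4487 0.2704 0.2443] [-3.1393  0.0013  1.5345] [ 0.3962  0.3411  1.5239 -0.0002  1.2793  0.4325]
tongs_grip [264.7 169. ] 0.58 [0.4589 0.2736 0.01  ]
tongs_jaws [356.9 306.4] 0.55 [0.5946 0.0544 0.01  ]
tongs [261.9 170.3] 0.82 [0.4551 0.2701 0.    ]
tongs_left [258.9  82.1] 0.9 [0.4549 0.3838 0.    ]
tongs_right [257.2  85.3] 0.93 [0.4526 0.3801 0.    ]
```

View pics/w3.png

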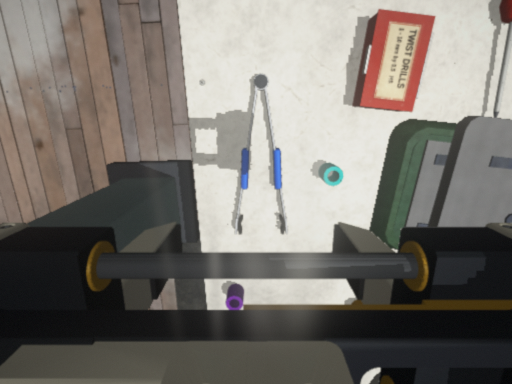

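```bash
python3 - <<'E'
from h import *
np.set_printoptions(precision=4,suppress=True)
s=robot.observe();c=robot.read_camera('wrist')
im=c['pixels'];hsv=cv2.cvtColor(im,cv2.COLOR_RGB2HSV)
m=cv2.inRange(hsv,(105,120,60),(125,255,255));n,l,st,ce=cv2.connectedComponentsWithStats(m)
g=[]
for i in range(1,n):
    if st[i,4]>60: print(st[i],ce[i],at_z(c,ce[i],.018,s)); g.append(at_z(c,ce[i],.018,s))
for p in [(261,81),(240,224),(281.5,224),(261,224)]: print(p,at_z(c,p,.019,s))
E
```

```text
[241 150   7  39 182] [243.9231 170.8956] [0.4319 0.274  0.018 ]
[273 150   8  39 231] [276.5628 168.6753] [0.4749 0.2755 0.018 ]
(261, 81) [0.4578 0.3838 0.019 ]
(240, 224) [0.423  0.1999 0.019 ]
(281.5, 224) [0.4804 0.1979 0.019 ]
(261, 224) [0.452  0.1989 0.019 ]
```

Call:
{"fn": "carry_out", "kwargs": {
  "commands": [
    [[0.003,0.005,0.045],0,0.8],
    [[0,0,0.045],0,0.8],
    [[0,0,0.045],0,0.8],
    [[0,0,0.045],0,0.8],
    [[0,0,0.03],0,0.8],
    [[0,0,0.01],0,0.8],
    [[0,0,0.005],0,0.8],
    [[0,0,0],0,0.8]
  ],
  "newtons": 45
}}

```text
time: 11.3
tool_pos: [0.4545, 0.2742, 0.0215]
tool_rot: [3.14, -0.001, 1.537]
contact_force: [-0.9, 0.5, 0.2]
opening: 0.0736
grip_force: 0.0
```

Call:
{"fn": "carry_out", "kwargs": {
  "commands": [
    [[0,0,0.002],0,0.8],
    [[0,0,0],0,0.65],
    [[0,0,0],0,0.55],
    [[0,0,0],0,0.49],
    [[0,0,0],0,0.49],
    [[0,0,0],0,0.49]
  ]
}}

```text
time: 12.05
tool_pos: [0.454, 0.2738, 0.0189]
tool_rot: [3.141, 0.0, 1.537]
contact_force: [-0.7, -1.9, 5.3]
opening: 0.045
grip_force: 13.9
```

Call:
{"fn": "carry_out", "kwargs": {
  "commands": [
    [[0,0,-0.01],0,0.49],
    [[0,0,-0.03],0,0.49],
    [[0,0,-0.05],0,0.49],
    [[0,0,0],0.096,0.49],
    [[0,0,0],0.096,0.49],
    [[-0.0245,0.0115,0],0,0.49],
    [[-0.0245,0.0115,0],0,0.49],
    [[-0.0245,0.0115,0],0,0.49],
    [[-0.0245,0.0115,0],0,0.49],
    [[-0.0245,0.0115,0],0,0.49],
    [[-0.0245,0.0115,0],0,0.49],
    [[-0.0245,0.0115,0],0,0.49],
    [[-0.0245,0.0115,0],0,0.49],
    [[0,0,0],0,0.49],
    [[0,0,0],0,0.49]
  ]
}}

```text
time: 13.92
tool_pos: [0.4994, 0.0627, 0.1088]
tool_rot: [-3.141, -0.0, 1.345]
contact_force: [-0.3, 0.7, -0.9]
opening: 0.0451
grip_force: 11.8
```

```bash
python3 - <<'E'
from h import *
np.set_printoptions(precision=4,suppress=True)
s=robot.observe();print(s['time'],s['tool_pos'],s['tool_rot'],s['opening'],s['grip_force'])
ims=[]
z=s['tool_pos'][2]-.009
for c,(x,y) in (('scene',(270,180)),('side',(265,180)),('wrist',None)):
    try: k=robot.read_camera(c)
    except Exception as e: print(e);continue
    st=s if c=='wrist' else None
    for n,zz in (('tongs_jaws',z),('tongs_grip',z),('bushing_center',.028)):
        for r in robot.tip_of(k,n)[:2]: print(c,n,np.round(r['at'],1),round(r['p'],2),at_z(k,r['at'],zz,st))
    if c!='wrist': ims.append(cv2.resize(k['pixels'][y-70:y+70,x-65:x+65,::-1],None,fx=3,fy=3,interpolation=2))
    else: save(k,'w4')
cv2.imwrite('pics/crop2.png',np.hstack(ims))
E
```

```text
13.925 [0.4994 0.0627 0.1088] [-3.1413 -0.0002  1.3445] 0.04511208054768028 11.830776035785675
scene tongs_grip [228.8 199.9] 0.7 [0.5197 0.1646 0.0998]
scene tongs_grip [254.9 180.4] 0.68 [0.5003 0.062  0.0998]
scene bushing_center [272.4 186. ] 0.66 [ 0.4864 -0.0184  0.028 ]
scene bushing_center [282.5 217.5] 0.63 [0.4001 0.0899 0.028 ]
side tongs_jaws [268.2 161.6] 0.74 [ 0.4745 -0.0252  0.0998]
side tongs_grip [259.4 177.7] 0.65 [0.5025 0.0691 0.0998]
side bushing_center [240.8 262.1] 0.75 [0.5503 0.2926 0.028 ]
side bushing_center [301.5 212.6] 0.74 [0.4061 0.1046 0.028 ]Traceback (most recent call last):
  File "<stdin>", line 6, in <module>
TypeError: cannot unpack non-iterable NoneType object
```

Call:
{"fn": "carry_out", "kwargs": {
  "commands": [
    [[0,0,0.02],0,0.49],
    [[0,0,0.016],0,0.49],
    [[0,0,0],0,0.49]
  ]
}}

```text
time: 14.7
tool_pos: [0.4989, 0.0624, 0.0718]
tool_rot: [-3.139, 0.001, 1.345]
contact_force: [0.6, 0.2, -1.8]
opening: 0.0452
grip_force: 11.8
```

```bash
python3 - <<'E'
from h import *
np.set_printoptions(precision=4,suppress=True)
s=robot.observe();print(s['time'],s['tool_pos'],s['tool_rot'],s['opening'],s['grip_force'])
ims=[]
for c,(x,y) in (('scene',(270,180)),('side',(265,180)),('wrist',(257,250))):
    k=robot.read_camera(c)
    st=s if c=='wrist' else None
    for n,zz in (('tongs_jaws',s['tool_pos'][2]-.009),('bushing_center',.028)):
        for r in robot.tip_of(k,n)[:3]: print(c,n,np.round(r['at'],1),round(r['p'],2),at_z(k,r['at'],zz,st))
    ims.append(cv2.resize(k['pixels'][y-70:y+70,x-44:x+44,::-1],None,fx=3,fy=3,interpolation=2))
    save(k,'now_'+c)
cv2.imwrite('pics/crop3.png',np.hstack(ims))
# predicted bushing rim & jaws sanity in old w2 not stored; skip
E
```

```text
14.7 [0.4989 0.0624 0.0718] [-3.1391  0.0006  1.345 ] 0.045195524249287695 11.830835491418839
scene bushing_center [199.3 242.7] 0.62 [0.5454 0.2716 0.028 ]
scene bushing_center [278.7 215.7] 0.61 [0.4123 0.0885 0.028 ]
side tongs_jaws [268.4 174.1] 0.69 [ 0.4721 -0.0317  0.0628]
side bushing_center [300.1 211.3] 0.69 [0.4084 0.0985 0.028 ]
side bushing_center [241.1 261. ] 0.64 [0.5496 0.2891 0.028 ]
side bushing_center [263.1 189.7] 0.53 [ 0.4857 -0.0132  0.028 ]
wrist bushing_center [129.9 220.1] 0.6 [0.4138 0.0845 0.028 ]
```

View pics/crop3.png

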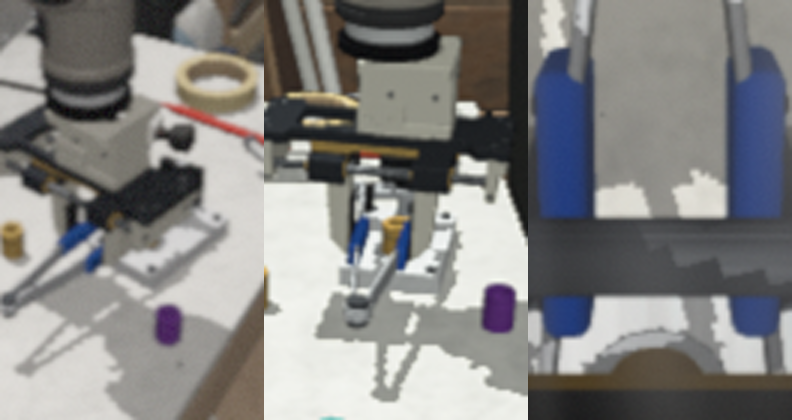

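Call:
{"fn": "carry_out", "kwargs": {
  "commands": [
    [[0,-0.001,0.01],0,0.49],
    [[0,0,0.01],0,0.49],
    [[0,0,0.007],0,0.49],
    [[0,0,0.004],0,0.49],
    [[0,0,0],0,0.49]
  ]
}}

```text
time: 15.78
tool_pos: [0.4985, 0.0625, 0.0413]
tool_rot: [-3.141, 0.0, 1.345]
contact_force: [-0.1, -0.2, -1.8]
opening: 0.045
grip_force: 11.8
```

Call:
{"fn": "carry_out", "kwargs": {
  "commands": [
    [[0,0,0],0,0.45],
    [[0,0,0],0,0.41],
    [[0,0,0],0,0.38],
    [[0,0,0],0,0.36],
    [[0,0,0],0,0.3],
    [[0,0,0],0,0.0],
    [[0,0,0],0,0.0],
    [[0,0,0],0,0.0]
  ]
}}

```text
time: 16.77
tool_pos: [0.4988, 0.0625, 0.0417]
tool_rot: [3.141, 0.0, 1.345]
contact_force: [1.1, 1.2, -1.0]
opening: 0.034
grip_force: 44.9
```

Call:
{"fn": "carry_out", "kwargs": {
  "commands": [
    [[0,0,-0.005],0,0.0],
    [[0,0,-0.005],0,0.0],
    [[0,0,-0.01],0,0.0],
    [[0,0,-0.015],0,0.0],
    [[0,0,-0.02],0,0.0],
    [[0,0,-0.02],0,0.0],
    [[0,0,-0.02],0,0.0],
    [[0,0,-0.02],0,0.0],
    [[0,0,-0.02],0,0.0],
    [[0,0,-0.02],0,0.0],
    [[0,0,-0.01],0,0.0],
    [[0,0,0],0,0.0],
    [[0,0,0],0,0.0],
    [[0,0,0],0,0.0]
  ]
}}

```text
time: 18.52
tool_pos: [0.4983, 0.0625, 0.2059]
tool_rot: [-3.14, 0.0, 1.345]
contact_force: [0.5, 0.1, -1.5]
opening: 0.0339
grip_force: 45.0
```

```bash
python3 - <<'E'
from h import *
np.set_printoptions(precision=4,suppress=True)
s=robot.observe();print(s['time'],s['tool_pos'],s['opening'],s['grip_force'])
ims=[]
for c,(x,y) in (('scene',(270,150)),('side',(265,150))):
    k=robot.read_camera(c)
    ims.append(cv2.resize(k['pixels'][y-90:y+90,x-65:x+65,::-1],None,fx=3,fy=3,interpolation=2))
cv2.imwrite('pics/crop4.png',np.hstack(ims))
E
```

```text
18.525 [0.4983 0.0625 0.2059] 0.0338803996448885 44.957082867622375
```

View pics/crop4.png

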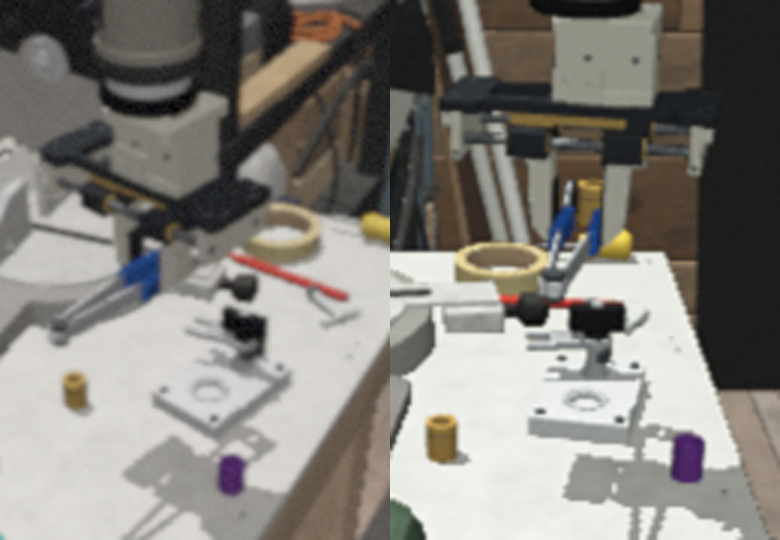

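The nest is empty, at about (210,390) in the scene crop and (585,400) in the side crop. The bushing is held in the tongs' jaws at about (590,205) in the side crop. The clamp is open and the other things stand where they were.

```bash
python3 -c "
from cell import robot
print(robot.hand_in())"
```

```text
the job is handed in; nothing more can be done
None
```

The job is handed in: the clamp is fully open, and the bushing is held in the closed tongs with its underside about 16 cm above the bench, with nothing else seen to have moved; it took about 19 s of the 51 s allowed, and the verdict was not shown.

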